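# Unload the quick clamp: release the ratchet, push the jaw back, push the tube out

## Robot

A 6-joint arm with a two-finger parallel gripper is mounted at the origin on the work surface; the furniture and walls round the work are solid. World frame = base frame: x ahead of the robot, y to its left, z up, the work surface at z = 0. Lengths are in m, angles in degrees, forces in N, time in s.
With the tool pointing down it reaches from about 0.4 to 0.825 m from the base axis. Payload 7 kg.
Tool frame: the origin (TCP) lies on the centre line of the jaws, within the pads' length; the fingertips stand 14 mm ahead of it and the grasp point (between the pads) lies 5 mm behind it; z points along the fingers, y is the line along which they close (so a half turn about z gives the same grasp; the last joint's range is limited). The gripper opens to 88 mm and grips with 3 to 60 N. Pads are 19 mm wide; open, the fingers measure 130 mm over their backs; the gripper's body (78 mm by 193 mm) begins 47 mm behind the grasp point.
Start: joints at [-49.269, 20.546, 0.682, 0, -70.136, -16.507], TCP at [0.277, -0.616, 0.241] pointing down, gripper open.
Joint ranges: [-176.03, 176.03], [-82.01, 121.73], [-58.28, 71.71], [-173.87, 95.51], [-174.79, -0.11], [-173.66, 173.66]. Speed limits (degrees/s): [136.94, 136.94, 172.46, 180, 180, 180].

## Interface

Orientations are given as [roll, pitch, yaw] about the fixed x, y, z axes, in that order (R = Rz(yaw) Ry(pitch) Rx(roll)).
In Python, from plant import r gives the robot as it stands.
- The arm moves only by the tool send_rows, never from a script. Its argument "steps" is a list of rows, each an object with "dp": the shift along the tool's x, y, z in mm, a list of three; "roll": the turn about the tool's z in rad; "jaw": the opening in per cent of the stroke, from 0 (shut) to 100 (fully open). In form: [{"dp": [tx, ty, tz], "roll": roll, "jaw": jaw}, ...]. A call has 1 to 5 rows; each row is the pose to reach, as a shift and turn from the pose commanded when the call began, along the tool's axes at that moment; what a row does not reach only later rows make up. A row lasts 1/8 s, in which the tool goes at most 62.5 mm and 10.7 degrees, less where a joint would pass 70% of its speed; a pose out of reach is approached as far as the arm can. A call with a gripper value outside its range is refused whole. The fingers move at their own pace and stop on an object; "newtons" is the grip in N (left out, the last holds). Time passes only in rows, so rows that repeat a pose let the fingers close. It gives the time, the measured TCP pose, the force, the opening and the grip force at its end, in the units of the state.
- r.get_state(): the state, without advancing time (a new reading comes with each control period).
- r.capture(name): name is "scene" or "top" or "wrist"; returns a dict with "image" (400x640x3 uint8, blue, green, red), "K" (3x3 intrinsics, pixels), "rvec" (rotation vector, rad) and "tvec" (3), from world to camera coordinates, as OpenCV has them. Camera axes: x right, y down, z forward; pixel columns grow to the right and rows downward; lengths in m; the calibration is good to about 2 mm. A picture is of the moment at which its call begins. There is no depth.
- r.close_job(): hands the job in; it is judged then, once.
The state is a dict: "time_s": time; "joints": joint angles; "qd": joint speeds; "joint_torque": joint torques, N m; "tcp_pos": TCP position; "eef_rot": TCP orientation; "contact_force": force on the tool from outside, world axes, zero at the start; "moment": the same for the moment, N m; "gripper_width": finger opening in m; "gripper_force": force on a finger pad.
Only numpy, scipy, OpenCV 4.12 (cv2) and the standard library are available. Lean on these libraries where they do the work, as an engineer would, in place of code of your own. Each camera call takes 0.05 s, during which the arm holds its last target. There are 200 camera calls.

## Task

Unload the short aluminium tube from the grey quick clamp with the fingertips only, gripping and lifting nothing: press the orange release pad down and, keeping it down, push the sliding jaw fully back against its end stop. Then let the release spring up and push the tube sideways out of the open jaws, to either side, until it lies on the bench clear of the clamp. Leave the tools and parts that lie around the clamp where they are.

Things in the scene. Friction and masses are not known exactly. Their poses are not given: they have to be found in the camera images.
- clamp: Low grey quick-action clamp (drill-vise type) screwed to the bench. Origin on the bench top under the middle of the tube's seat. Its y runs along the toothed bar, the way the jaw opens; x runs across it (sides open); z up. In this frame, mm: base x -30..30, y -58..192, its top (bed under the tube) z 10; fixed jaw x -30..30, y -38..-12.5, up to z 40; end stop y 165..180, up to z 32.
- jaw (a joint): Position of the sliding jaw along the bar, m: about 0.001 where it clamps the tube, grows as it opens, 0.060 hard against the end stop. With the release up the ratchet holds the jaw against opening (under a hard push it gives a few mm at most); with the release down it slides with about 1 to 2 N, and stays where it is left.
- release (a joint): Angle of the release lever that carries the pawl, rad: -0.03 to 0 up (pawl engaged), 0.18 fully down; the pawl clears the bar from about 0.02. Sprung: it comes up by itself when let go, and the jaw is locked again at once. The pad starts to give at about 2 N and is fully down, against a hard stop, at 4 N (front half) to 6 N (rear edge). As the pawl lets go the jaw springs back about 1 mm.
- release_pad (a point): Middle of the top of the orange thumb pad on the sliding jaw, at x 0, y 38.5, z 53 to 54 mm of the clamp (release up, jaw 0). The pad is 27 mm across and 23 mm along the bar. The lever is hinged 38 mm behind this point (+y), inside the hood, so the pad's front edge goes down 9 mm and its rear edge 5 mm. Behind the pad, up to the hood, are 12 mm of bare lever, 6 mm lower.
- push_face (a point): On the flat upright front face of the hood on the sliding jaw, at y 62, z 60 mm of the clamp at jaw = 0; the face is 56 mm across, z 38..61. A finger standing on the pad's rear half can push the jaw back (+y) against this face while it holds the pad down; friction on the pad helps. All sliding parts move along +y with the joint jaw.
- facing_mid (a point): Middle of the sliding jaw's rubber clamping face, at y 12.5, z 25 mm of the clamp at jaw = 0 (56 mm across, up to z 38). The sliding jaw reaches from here to y 101: front plate up to z 42, cheeks and skirts x -35..35 up to z 38, hood x -28..28, y 62..100, up to z 64.5. The face is sprung: it comes forward 2 mm as the jaw lets go.
- tube: Drilled offcut of rectangular aluminium tube, 76 mm long (x), 25 wide (y), 20 high, 35 g, square open ends with 2 mm walls. Origin in the middle of its underside. It lies on the bed (z 10..30 mm of the clamp), length across the clamp, x axes parallel, both ends sticking out a few mm past the base, so that it can be pushed on its end. Pushed out, it tips and drops 10 mm to the bench.
- deburrer: Blue deburring tool, 126 mm long, lying loose beside the clamp: not to be moved. Origin at the middle of its underside, length along its y.
- gold_cleco: Gold-coloured spring sheet holder, 65 mm long, 12 mm thick, lying loose: not to be moved. Origin at the middle of its underside, length along its y.
- punch: Steel centre punch, 108 mm long, 12 mm thick, lying loose: not to be moved. Origin at the middle of its underside, length along its y.
- small_clip: Aluminium angle clip with drilled holes, 52 x 31 x 25 mm, lying loose: not to be moved. Origin at the middle of its underside.
Mind the look-alikes: they are no part of the job. Leave any green, purple or turquoise look-alike of the tube alone.

How it is judged (in metres and radians):
On the way, in this order (a step that is already met when the one before it is completed fails the run):
1. the release is pressed down (value of joint release above 0.06 rad), for 0.1 s.
2. the sliding jaw is pushed back against its end stop (value of joint jaw above 0.055 m), for 0.1 s.
3. the tube is pushed out past the side of the base ((x of tube in the frame of clamp above 0.035 m or x of tube in the frame of clamp below -0.035 m)), for 0.1 s.
At the end, for the whole second after the job is handed in: The sliding jaw is back within 6 mm of its end stop, the release has sprung up (less than 0.03 rad), and the tube lies at rest on the bench beside the clamp, its middle more than 35 mm from the clamp's middle line, touching no part of the clamp (value of joint jaw above 0.054 m and value of joint release below 0.03 rad and (x of tube in the frame of clamp above 0.035 m or x of tube in the frame of clamp below -0.035 m) and contact force between tube and clamp below 0.005 N and height (world z) of tube between -0.005 and 0.04 m and linear speed of tube below 0.02 m/s).
It fails at once if the tube is lifted (height (world z) of tube above 0.045 m).
It fails at once if the deburring tool is moved more than 20 mm (distance of deburrer from where it was at the start of the episode above 0.02 m).
It fails at once if the gold sheet holder is moved more than 20 mm (distance of gold_cleco from where it was at the start of the episode above 0.02 m).
It fails at once if the punch is moved more than 20 mm (distance of punch from where it was at the start of the episode above 0.02 m).
It fails at once if the small clip is moved more than 20 mm (distance of small_clip from where it was at the start of the episode above 0.02 m).
It also fails if it takes over 45 s, if anything falls off the work surface, if the arm or the gripper's body presses on something with over 40 N, if the wrist force passes 120 N, or if a joint passes its speed limit or range.

## Working session

There is one attempt and no reset: what is moved stays moved. The work goes in short steps, Python scripts to look and compute and a tool call to move; the robot and the scene stay as the last step left them, time stands still between calls to the robot, and variables do not carry over. Pictures are saved under pics/ and viewed, at most 10 in all, crops included, and the job is handed in when it is done.

Besides the shell and the picture viewer there is one more tool, called after "Emit:" by a JSON object that holds its "api" and its "payload". send_rows: Moves the arm, as the interface text tells. Its arguments: {"type":"object","properties":{"steps":{"type":"array","items":{"type":"object","properties":{"dp":{"type":"array","items":{"type":"number"}},"roll":{"type":"number"},"jaw":{"type":"number"}}}},"newtons":{"type":"number"}},"required":["steps"]}

```bash
mkdir -p pics
cat > h.py <<'E'
import numpy as np, cv2
from plant import r
def cam(n):
    c=r.capture(n); R=cv2.Rodrigues(np.array(c["rvec"],float))[0]
    return c["image"],np.array(c["K"]),R,np.array(c["tvec"],float).ravel()
def ray(c,u,v):
    _,K,R,t=c; d=R.T@np.linalg.inv(K)@[u,v,1.]; return -R.T@t,d
def onz(c,u,v,z):
    o,d=ray(c,u,v); return o+d*(z-o[2])/d[2]
def proj(c,p):
    _,K,R,t=c; q=K@(R@np.array(p,float)+t); return q[:2]/q[2]
E
python3 - <<'E'
from h import *
s=r.get_state(); print(s["time_s"],s["tcp_pos"],s["eef_rot"],s["contact_force"],s["gripper_width"])
for n in("scene","top"):
    c=cam(n); cv2.imwrite(f"pics/{n}0.png",c[0]); np.savez(f"{n}0.npz",img=c[0],K=c[1],R=c[2],t=c[3]); print(n,-c[2].T@c[3])
E
```

```text
0.0 [ 0.27676905 -0.61513881  0.23963686] [ 1.79906806e+02 -6.52679335e-03 -1.55781718e+02] [-0.51254593 -0.54984421 -0.40718744] 0.08764015307101211
scene [0.09201943 0.71656773 0.51773608]
top [ 0.40041854 -0.00730089  1.01065258]
```

View pics/scene0.png

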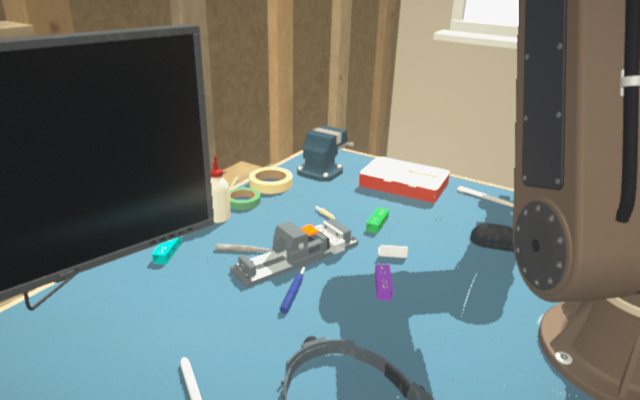

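View pics/top0.png

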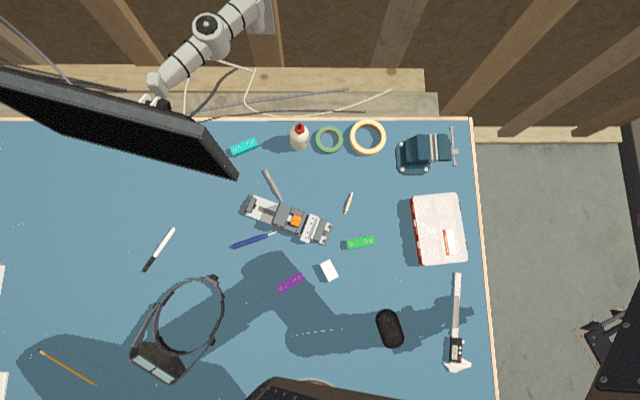

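The scene view shows the grey clamp at about (295,250) with its orange pad at (309,231). The top view shows the clamp at (290,220) and the pad at (296,221). Around it are the blue deburrer (253,241), punch (271,183), gold cleco (348,203), clip (329,270) and the green, purple and turquoise look-alikes. The silver tube in the jaws is the target. I'll confirm it with an enlarged crop.

Run:
```python
from h import *
a=cv2.imread("pics/top0.png")[165:285,225:375]; a=cv2.resize(a,(750,600),interpolation=cv2.INTER_CUBIC); cv2.imwrite("pics/topcrop.png",a)
for n in("top","scene"):
    d=np.load(f"{n}0.npz"); c=(d["img"],d["K"],d["R"],d["t"])
    hsv=cv2.cvtColor(c[0],cv2.COLOR_BGR2HSV); m=cv2.inRange(hsv,(6,170,120),(18,255,255))
    k,l,s,ce=cv2.connectedComponentsWithStats(m)
    for i in range(1,k):
        if s[i,4]>15: print(n,s[i],ce[i],onz(c,*ce[i],0.053))
```

```text
top [290 215  11  12  80] [295.3625 220.525 ] [0.5270453  0.02901329 0.053     ]
scene [302 228  16   8  31] [309.70967742 232.19354839] [0.5202294  0.04038953 0.053     ]
```

View pics/topcrop.png

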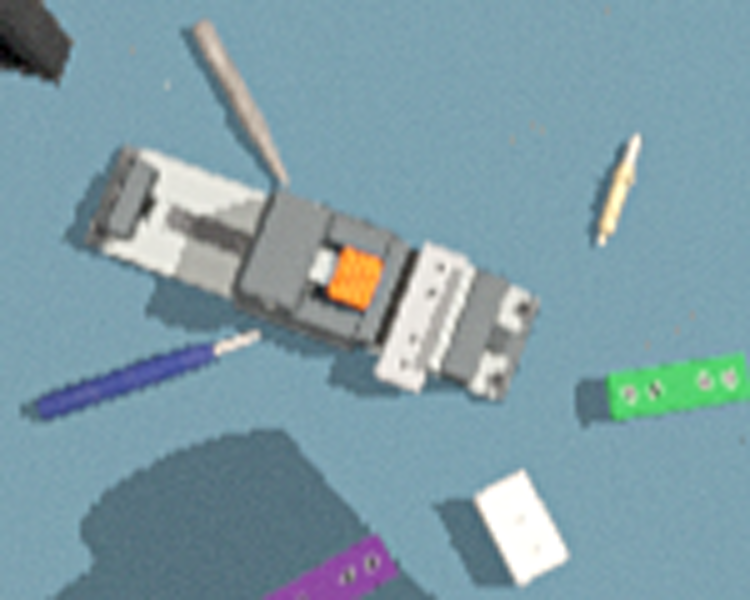

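The silver tube is between the jaws at crop (425,315), and it is the only tube held in the clamp. The green (680,385) and purple (330,570) ones lie loose and are look-alikes. Clamp +y runs towards crop-left. Next I'll compute the clamp pose.

Run:
```python
from h import *
d=np.load("top0.npz"); c=(d["img"],d["K"],d["R"],d["t"])
f=lambda u,v,z:onz(c,225+u/5-.4,165+v/5-.4,z)[:2]
T=np.array([f(425,240,.03),f(475,258,.03),f(421,391,.03),f(376,375,.03)])
print("tube",T, T.mean(0), np.linalg.norm(T-np.roll(T,1,0),axis=1))
es=f(150,205,.032) # n/a check
pad=onz(c,295.36,220.5,.0535)[:2]
a=T[[0,1]].mean(0)-T[[2,3]].mean(0); print("x dir deg",np.degrees(np.arctan2(a[1],a[0])))
v=pad-T.mean(0); print("pad",pad,"tube->pad",np.linalg.norm(v),np.degrees(np.arctan2(v[1],v[0])))
# fixed jaw top back edge and end stop top ends
S=np.array([f(125,165,.032),f(158,178,.032),f(137,240,.032),f(105,232,.032)]);w=S.mean(0)-T.mean(0);print("stop",S.mean(0),np.linalg.norm(w),np.degrees(np.arctan2(w[1],w[0])))
```

```text
tube [[ 0.5514875  -0.00902708]
 [ 0.54125295 -0.03624389]
 [ 0.46923144 -0.00609795]
 [ 0.47814936  0.01806832]] [ 0.51003031 -0.00832515] [0.0781834  0.0290775  0.07807609 0.02575923]
x dir deg -21.494077902675667
pad [0.52704614 0.02900079] tube->pad 0.041021511568170195 65.49312164892562
stop [0.57287971 0.15069104] 0.17098595147578508 68.43413462405218
```

Emit:
{"api": "send_rows", "payload": {"steps": [{"dp": [-42,42,0],"roll": 0,"jaw": 0},{"dp": [-84,84,0],"roll": 0,"jaw": 0},{"dp": [-126,125,0],"roll": 0,"jaw": 0},{"dp": [-168,167,0],"roll": 0,"jaw": 0},{"dp": [-210,209,0],"roll": 0,"jaw": 0}], "newtons": 20}}

```text
time_s: 0.72
tcp_pos: [0.3829, -0.337, 0.2404]
eef_rot: [180.0, -0.0, -155.8]
contact_force: [0.3, 0.3, 1.5]
gripper_width: 0.0434
gripper_force: 0.0
```

Emit:
{"api": "send_rows", "payload": {"steps": [{"dp": [-42,42,0],"roll": 0,"jaw": 0},{"dp": [-84,84,0],"roll": 0,"jaw": 0},{"dp": [-126,125,0],"roll": 0,"jaw": 0},{"dp": [-168,167,0],"roll": 0,"jaw": 0},{"dp": [-210,209,0],"roll": 0,"jaw": 0}]}}

```text
time_s: 1.35
tcp_pos: [0.4886, -0.0601, 0.2406]
eef_rot: [180.0, 0.0, -155.8]
contact_force: [2.0, 0.1, 0.5]
gripper_width: 0.0008
gripper_force: 0.0
```

Emit:
{"api": "send_rows", "payload": {"steps": [{"dp": [-40,40,0],"roll": -0.17,"jaw": 0},{"dp": [-78,75,0],"roll": -0.34,"jaw": 0},{"dp": [-78,75,0],"roll": -0.51,"jaw": 0},{"dp": [-78,75,20],"roll": -0.68,"jaw": 0},{"dp": [-78,75,40],"roll": -0.764,"jaw": 0}]}}

```text
time_s: 1.98
tcp_pos: [0.5286, 0.0387, 0.1998]
eef_rot: [180.0, 0.0, -111.8]
contact_force: [0.4, 0.6, -0.5]
gripper_width: 0.0001
gripper_force: 0.0
```

Run:
```python
from h import *
s=r.get_state(); print(s["time_s"],s["tcp_pos"],s["eef_rot"],s["contact_force"],s["gripper_width"],s["joints"])
c=cam("wrist"); cv2.imwrite("pics/w1.png",c[0]); np.savez("w1.npz",img=c[0],K=c[1],R=c[2],t=c[3]); print(-c[2].T@c[3])
```

```text
1.975 [0.52858803 0.03865879 0.19982475] [ 1.79982096e+02  9.38379261e-04 -1.11750508e+02] [ 0.41927443  0.56287258 -0.47734858] 0.00012929307280363226 [ 2.53889170e+01  8.73910506e+00 -2.09337571e+01 -1.58376841e-02
 -6.03386298e+01 -4.71315857e+01]
[ 0.49935178 -0.03632809  0.34431365]
```

View pics/w1.png

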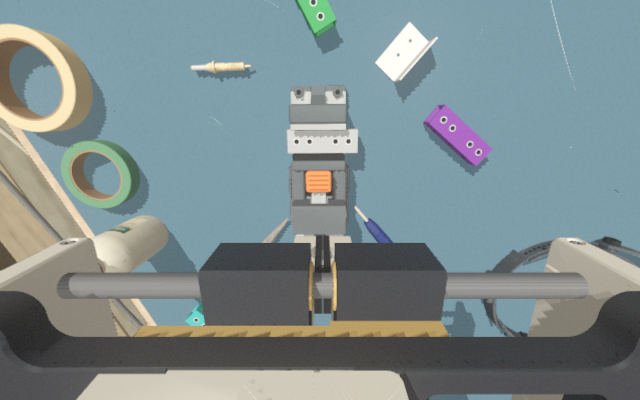

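The wrist view shows the clamp upright in the image: the tube's top at (288..357, 130..153), the pad at (319,181) and the front edge of the hood at about row 206.

Run:
```python
from h import *
d=np.load("w1.npz"); c=(d["img"],d["K"],d["R"],d["t"])
hsv=cv2.cvtColor(c[0],cv2.COLOR_BGR2HSV); m=cv2.inRange(hsv,(4,150,120),(20,255,255)); m[:150]=0;m[240:]=0
(cx,cy),wh,an=cv2.minAreaRect(cv2.findNonZero(m)); print("pad px",cx,cy,wh,an)
pad=onz(c,cx,cy,.0535)[:2]; print("pad",pad)
g=cv2.inRange(hsv,(0,0,150),(180,70,255))[120:165,270:375]
k,l,s,ce=cv2.connectedComponentsWithStats(g); i=1+s[1:,4].argmax(); R=cv2.minAreaRect(cv2.findNonZero((l==i).astype(np.uint8))); b=cv2.boxPoints(R)+[270,120]; print(b)
T=np.array([onz(c,*p,.03)[:2] for p in b]); print("tube",T.mean(0),np.linalg.norm(T-np.roll(T,1,0),axis=1))
e=T-np.roll(T,1,0); j=np.linalg.norm(e,axis=1).argmax(); print("long dir",np.degrees(np.arctan2(e[j][1],e[j][0])))
h=np.array([onz(c,u,206,.0645)[:2] for u in(293,345)]); print("hood",h,"pad->hood",np.linalg.norm(h.mean(0)-pad),"tube->pad",pad-T.mean(0),np.linalg.norm(pad-T.mean(0)))
v=h[1]-h[0];print(np.linalg.norm(v))
```

```text
pad px 318.0 181.0 (20.0, 24.0) 90.0
pad [0.52909188 0.02633286]
[[270. 120.]
 [374. 120.]
 [374. 164.]
 [270. 164.]]
tube [ 0.51147132 -0.00665855] [0.0469896  0.11008625 0.04698589 0.11514444]
long dir -21.72199188824492
hood [[0.56179883 0.03893642]
 [0.51200066 0.05877432]] pad->hood 0.02383749295188544 tube->pad [0.01762056 0.03299141] 0.037402106908527584
0.053604108906850974
```

Emit:
{"api": "send_rows", "payload": {"steps": [{"dp": [0,-4,50],"roll": 0,"jaw": 0},{"dp": [0,-4,95],"roll": 0,"jaw": 0},{"dp": [0,-4,115],"roll": 0,"jaw": 0},{"dp": [0,-4,122],"roll": 0,"jaw": 0},{"dp": [0,-4,126],"roll": 0,"jaw": 0}]}}

```text
time_s: 2.65
tcp_pos: [0.5329, 0.037, 0.0749]
eef_rot: [-180.0, 0.0, -112.0]
contact_force: [0.1, 0.1, 0.6]
gripper_width: 0.0006
gripper_force: 0.0
```

Run:
```python
from h import *
s=r.get_state(); print(s["time_s"],s["tcp_pos"],s["contact_force"])
c=cam("scene"); cv2.imwrite("pics/s2.png",cv2.resize(c[0][170:300,210:380],(785,600),interpolation=cv2.INTER_CUBIC))
```

```text
2.65 [0.53292661 0.03698372 0.07493989] [0.06573804 0.14429916 0.61407865]
```

View pics/s2.png

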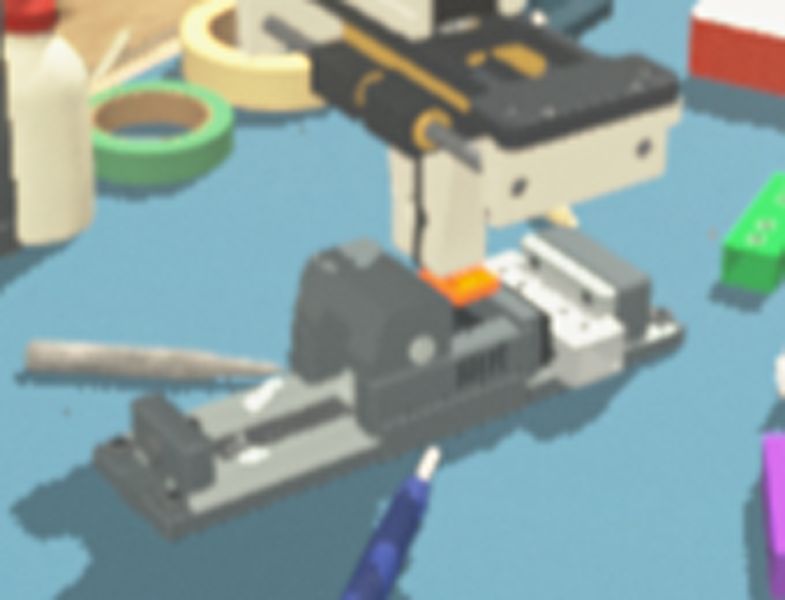

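The closed fingertips stand just above the rear half of the pad, in front of the hood, at crop (450,270). Now I'll press down gently.

Emit:
{"api": "send_rows", "payload": {"steps": [{"dp": [0,0,4],"roll": 0,"jaw": 0},{"dp": [0,0,7],"roll": 0,"jaw": 0},{"dp": [0,0,9],"roll": 0,"jaw": 0},{"dp": [0,0,11],"roll": 0,"jaw": 0}]}}

```text
time_s: 3.2
tcp_pos: [0.5328, 0.0368, 0.0639]
eef_rot: [-180.0, 0.0, -112.0]
contact_force: [-0.4, -0.7, 5.2]
gripper_width: 0.0006
gripper_force: 2.3
```

Emit:
{"api": "send_rows", "payload": {"steps": [{"dp": [0,0,1],"roll": 0,"jaw": 0},{"dp": [0,0,2],"roll": 0,"jaw": 0}]}}

```text
time_s: 3.45
tcp_pos: [0.5328, 0.0369, 0.0618]
eef_rot: [-180.0, 0.0, -112.0]
contact_force: [-1.1, -0.9, 6.4]
gripper_width: 0.0
gripper_force: 3.5
```

Emit:
{"api": "send_rows", "payload": {"steps": [{"dp": [0,0,1],"roll": 0,"jaw": 0},{"dp": [0,0,2],"roll": 0,"jaw": 0},{"dp": [0,0,2],"roll": 0,"jaw": 0}]}}

```text
time_s: 3.82
tcp_pos: [0.5332, 0.0372, 0.0612]
eef_rot: [-179.9, 0.1, -112.0]
contact_force: [-5.1, 0.9, 19.5]
gripper_width: 0.0003
gripper_force: 9.7
```

Emit:
{"api": "send_rows", "payload": {"steps": [{"dp": [-3,0,-0.5],"roll": 0,"jaw": 0},{"dp": [-7,0,-0.5],"roll": 0,"jaw": 0},{"dp": [-12,0,-0.5],"roll": 0,"jaw": 0},{"dp": [-17,0,-0.5],"roll": 0,"jaw": 0}]}}

```text
time_s: 4.32
tcp_pos: [0.5393, 0.0529, 0.0614]
eef_rot: [-179.9, 0.0, -112.0]
contact_force: [-4.9, -0.2, 15.4]
gripper_width: 0.0007
gripper_force: 8.0
```

Emit:
{"api": "send_rows", "payload": {"steps": [{"dp": [-6,0,0],"roll": 0,"jaw": 0},{"dp": [-12,0,0],"roll": 0,"jaw": 0},{"dp": [-18,0,0],"roll": 0,"jaw": 0},{"dp": [-24,0,0],"roll": 0,"jaw": 0},{"dp": [-30,0,0],"roll": 0,"jaw": 0}]}}

```text
time_s: 4.95
tcp_pos: [0.5503, 0.0808, 0.0614]
eef_rot: [-180.0, 0.0, -112.0]
contact_force: [-5.1, 0.7, 16.3]
gripper_width: 0.0007
gripper_force: 8.1
```

Emit:
{"api": "send_rows", "payload": {"steps": [{"dp": [-5,0,0],"roll": 0,"jaw": 0},{"dp": [-9,0,0],"roll": 0,"jaw": 0},{"dp": [-13,0,0],"roll": 0,"jaw": 0},{"dp": [-15,0,0],"roll": 0,"jaw": 0}]}}

```text
time_s: 5.45
tcp_pos: [0.5541, 0.0914, 0.0612]
eef_rot: [179.9, -0.3, -112.0]
contact_force: [-6.5, -16.2, 21.7]
gripper_width: 0.0002
gripper_force: 10.6
```

The reaction jumped to about 17 N along the bar after 58 mm of travel, so the jaw is at its end stop. I'll hold briefly and then lift.

Emit:
{"api": "send_rows", "payload": {"steps": [{"dp": [-1,0,0],"roll": 0,"jaw": 0},{"dp": [-1,0,0],"roll": 0,"jaw": 0}]}}

```text
time_s: 5.7
tcp_pos: [0.5544, 0.0918, 0.0612]
eef_rot: [179.9, -0.3, -112.0]
contact_force: [-6.2, -15.1, 21.0]
gripper_width: 0.0004
gripper_force: 10.5
```

Emit:
{"api": "send_rows", "payload": {"steps": [{"dp": [2,0,-4],"roll": 0,"jaw": 0},{"dp": [5,0,-12],"roll": 0,"jaw": 0},{"dp": [8,0,-45],"roll": 0,"jaw": 0},{"dp": [40,30,-90],"roll": 0,"jaw": 0},{"dp": [90,60,-120],"roll": 0,"jaw": 0}]}}

```text
time_s: 6.32
tcp_pos: [0.4691, 0.0364, 0.1799]
eef_rot: [-179.9, 0.1, -111.9]
contact_force: [0.5, 0.7, 1.0]
gripper_width: 0.0005
gripper_force: 0.0
```

Run:
```python
from h import *
s=r.get_state(); print(s["time_s"],s["tcp_pos"],s["eef_rot"],s["contact_force"])
c=cam("wrist"); cv2.imwrite("pics/w2.png",c[0]); np.savez("w2.npz",img=c[0],K=c[1],R=c[2],t=c[3])
```

```text
6.325 [0.46908886 0.03643469 0.17994417] [-1.79945993e+02  5.45051080e-02 -1.11931308e+02] [0.52825417 0.69262143 1.00973742]
```

View pics/w2.png

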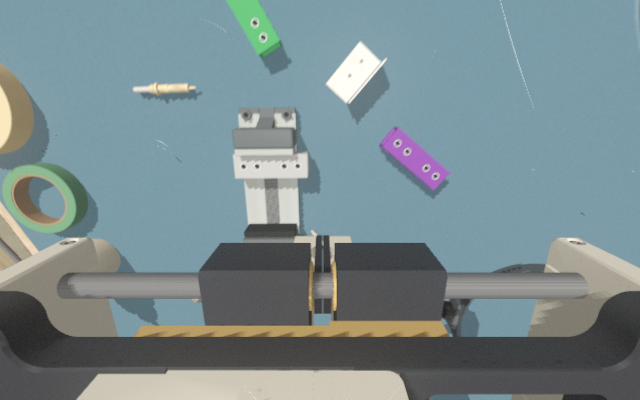

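The jaw is fully back. The tube still sits at (234..308, 152..178) against the fixed jaw. Its right end is the near side, and the left (clamp +x, far side) is free: the cleco at (165,88) is well off the path.

Run:
```python
from h import *
d=np.load("w2.npz"); c=(d["img"],d["K"],d["R"],d["t"])
g=cv2.cvtColor(c[0],cv2.COLOR_BGR2GRAY).astype(int)
print("col 304",g[140:190,304]); print("row 166",g[166,296:320]); print("row166L",g[166,225:242])
y=np.array([np.cos(np.radians(68.1)),np.sin(np.radians(68.1))]); x=np.array([y[1],-y[0]])
tcp=r.get_state()["tcp_pos"][:2]
q=lambda u,v,z:((onz(c,u,v,z)[:2]-tcp)@-y*1e3,(onz(c,u,v,z)[:2]-tcp)@-x*1e3)
for n,u,v,z in(("TR",308,153,.03),("BR",308,178,.03),("BL",235,178,.03),("TL",233,153,.03),("fixedjaw top edge",265,149,.04),("slide face",271,226,.04),("base R",299,205,.01)): print(n,"tool xy mm",np.round(q(u,v,z),1))
```

```text
col 304 [143 139 134 130 117 114 115 112 112 111 112 129 161 191 209 218 220 219
 219 219 219 219 219 220 220 219 219 220 219 219 218 218 220 220 221 221
 217 193 145 112 116 113 116 113 111 112 112 113 112 112]
row 166 [120  82  81 148 216 227 218 220 219 220 215 189 142 113 111 112 111 112
 111 111 120 134 146 152]
row166L [148 149 149 150 150 149 150 148 169 204 219 219 218 218 223 223 175]
TR tool xy mm [ 34.8 -18.6]
BR tool xy mm [  8.6 -19. ]
BL tool xy mm [  8.6 -95.9]
TL tool xy mm [ 34.8 -95.5]
fixedjaw top edge tool xy mm [ 40.1 -60.5]
slide face tool xy mm [-41.7 -58.9]
base R tool xy mm [-27.9 -30.9]
```

Emit:
{"api": "send_rows", "payload": {"steps": [{"dp": [20,15,20],"roll": 0,"jaw": 0},{"dp": [20,15,70],"roll": 0,"jaw": 0},{"dp": [20,15,115],"roll": 0,"jaw": 0},{"dp": [20,15,140],"roll": 0,"jaw": 0},{"dp": [20,15,150],"roll": 0,"jaw": 0}]}}

```text
time_s: 7.0
tcp_pos: [0.447, 0.023, 0.0272]
eef_rot: [179.9, -0.1, -112.0]
contact_force: [-0.0, 0.2, 0.7]
gripper_width: 0.0007
gripper_force: 0.0
```

Emit:
{"api": "send_rows", "payload": {"steps": [{"dp": [0,-5,0],"roll": 0,"jaw": 0},{"dp": [0,-10,0],"roll": 0,"jaw": 0},{"dp": [0,-15,0],"roll": 0,"jaw": 0},{"dp": [0,-20,0],"roll": 0,"jaw": 0}]}}

```text
time_s: 7.5
tcp_pos: [0.467, 0.0158, 0.0291]
eef_rot: [-180.0, 0.1, -112.0]
contact_force: [-0.7, 1.7, 0.9]
gripper_width: 0.0004
gripper_force: 0.7
```

Emit:
{"api": "send_rows", "payload": {"steps": [{"dp": [0,-6,0],"roll": 0,"jaw": 0},{"dp": [0,-12,0],"roll": 0,"jaw": 0},{"dp": [0,-18,0],"roll": 0,"jaw": 0},{"dp": [0,-24,0],"roll": 0,"jaw": 0}]}}

```text
time_s: 8.0
tcp_pos: [0.4889, 0.0066, 0.0284]
eef_rot: [180.0, -0.0, -112.0]
contact_force: [-1.0, 2.3, 1.7]
gripper_width: 0.0001
gripper_force: 0.9
```

Run:
```python
from h import *
c=cam("scene"); a=cv2.resize(c[0][170:300,210:380],(520,398),interpolation=cv2.INTER_CUBIC)
c=cam("top"); b=cv2.resize(c[0][170:270,240:350],(438,398),interpolation=cv2.INTER_CUBIC)
cv2.imwrite("pics/s3.png",cv2.resize(np.hstack([a,b]),(798,332)))
```

```text
(no output)
```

View pics/s3.png

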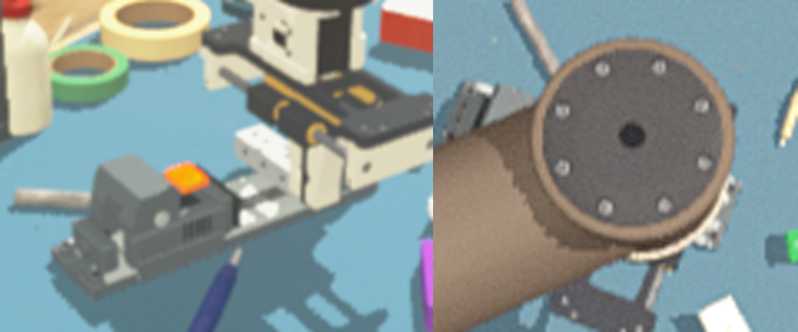

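The tube is sliding out of the far side. The jaw is back and the pad is up. I'll keep pushing.

Emit:
{"api": "send_rows", "payload": {"steps": [{"dp": [0,-6,0],"roll": 0,"jaw": 0},{"dp": [0,-12,0],"roll": 0,"jaw": 0},{"dp": [0,-18,0],"roll": 0,"jaw": 0},{"dp": [0,-24,0],"roll": 0,"jaw": 0},{"dp": [0,-30,0],"roll": 0,"jaw": 0}]}}

```text
time_s: 8.72
tcp_pos: [0.5168, -0.0047, 0.0285]
eef_rot: [-180.0, -0.0, -112.0]
contact_force: [-0.5, 0.6, -0.7]
gripper_width: 0.0005
gripper_force: 0.0
```

Emit:
{"api": "send_rows", "payload": {"steps": [{"dp": [0,-6,0],"roll": 0,"jaw": 0},{"dp": [0,-12,0],"roll": 0,"jaw": 0},{"dp": [0,-18,0],"roll": 0,"jaw": 0},{"dp": [0,-23,0],"roll": 0,"jaw": 0},{"dp": [0,-23,0],"roll": 0,"jaw": 0}]}}

```text
time_s: 9.35
tcp_pos: [0.5381, -0.0132, 0.0285]
eef_rot: [-180.0, 0.0, -112.0]
contact_force: [0.1, 0.1, -0.8]
gripper_width: 0.0002
gripper_force: 0.0
```

Emit:
{"api": "send_rows", "payload": {"steps": [{"dp": [0,6,0],"roll": 0,"jaw": 0},{"dp": [0,8,-40],"roll": 0,"jaw": 0},{"dp": [0,10,-90],"roll": 0,"jaw": 0},{"dp": [-40,10,-130],"roll": 0,"jaw": 0},{"dp": [-50,10,-150],"roll": 0,"jaw": 0}]}}

```text
time_s: 9.98
tcp_pos: [0.5482, 0.0388, 0.1813]
eef_rot: [-179.8, 0.2, -111.9]
contact_force: [-0.2, 0.1, -0.9]
gripper_width: 0.0005
gripper_force: 0.0
```

Run:
```python
from h import *
s=r.get_state(); print(s["time_s"],s["tcp_pos"],s["contact_force"])
c=cam("wrist"); cv2.imwrite("pics/w4.png",c[0]); np.savez("w4.npz",img=c[0],K=c[1],R=c[2],t=c[3])
```

```text
9.975 [0.54820192 0.03876491 0.18134784] [-0.17466152  0.10656694 -0.92409658]
```

View pics/w4.png

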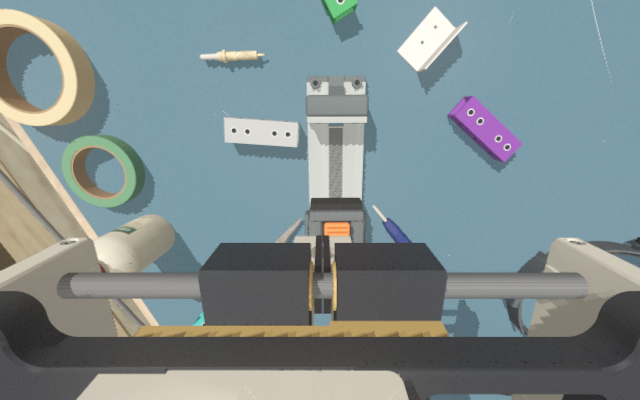

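The tube lies at (224..299, 117..147), left of the clamp, whose edge is at column 308. I'll check the gap numerically.

Run:
```python
from h import *
d=np.load("w4.npz"); c=(d["img"],d["K"],d["R"],d["t"])
x=np.array([np.cos(np.radians(-21.9)),np.sin(np.radians(-21.9))])
q=lambda u,v,z:onz(c,u,v,z)[:2]@x*1e3
be=[q(308,v,.01) for v in(125,145)]; br=[q(364,v,.01) for v in(125,145)]
print("base L,R",be,br)
for z in(.02,0): print("tube right end z",z,q(299,122,z),q(298,147,z),"left",q(224,130,z))
print(r.get_state()["time_s"])
```

```text
base L,R [np.float64(510.5580108057384), np.float64(510.8722647402354)] [np.float64(450.7531054774434), np.float64(449.8317533115793)]
tube right end z 0.02 519.282936101286 520.9620694663844 left 597.5700718006916
tube right end z 0 520.9206543564547 522.70968241993 left 604.3314695343987
10.025
```

```bash
python3 -c "
from plant import r
print(r.close_job())"
```

```text
the job is handed in; nothing more can be done
None
```

I handed the job in at about 10 s, with no verdict returned: the jaw is back at its end stop, the pad was up when last seen, and the tube lies flat on the bench on the far side, about 9 mm clear of the clamp.

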